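# Hold a housing against the sprung fence for screwing

## Task

Pick out the white housing with the D-shaped flange, lay it flat on the bed of the screwing fixture with its straight edge to the fence and centred on the bed's centre line, and push it along the bed, square and flush against the fence, until the end of the fence's pointer stands between the two black marks on the scale. Finish holding it there: the program ends with the fingers still on the housing, pressing steadily, so that a colleague can drive the screws. Push gently, never running the fence to the end of its travel, and leave everything else where it is.

Things in the scene. Friction and masses are not known exactly. Their poses are not given: they have to be found in the camera images.
- housing_d: the housing to use: loose, white plastic, 0.12 kg. Flange 10 mm thick, 76 mm wide (y): straight edge at x = +40 mm, parallel sides back to x = 0, half-round end of radius 38 mm on the -x side. On it a boss 40 (x) x 34 (y) mm centred on the origin, from 10 to 46 mm above the underside, to grip by. Origin on the underside below the boss's centre; z up; x to the straight edge. Starts on the table
- d_edge (a point): middle of the D housing's straight edge, 40 mm ahead of its origin in its x and 6 mm above its underside; axes as the housing's
- fixture: fixture, bolted down: steel bed x -100 to +160 mm, 120 mm wide (y), top 30 mm above the table, engraved centre line at y = 0. Near its far end stands the sprung fence, behind it a green spring housing (x 90 to 160 mm, 60 mm wide, top 64 mm above the table) with a white scale. Origin on the table plane, under the centre line; x along the bed to the fence, away from the robot; z up
- fence_face (a point): middle of the fence's front face, 6 mm above the bed; moves with the fence. x is the push direction (fixture's x), y across the bed. At rest 45 mm ahead of the fixture's origin, on its centre line. The fence is an upright aluminium plate 90 mm wide, 10 mm thick, from 1 to 31 mm above the bed, square to the bed
- fence (a joint): how far the fence is pushed back along the fixture's x, m: 0 at rest, end stop at 0.028. Spring 0.6 N per mm, no preload. The tip of the dark pointer bar on top of the fence, over the scale, is at the first black mark at 0.010 (6 N) and at the second at 0.020 (12 N)
- housing_round: bystander: like the D housing, but the flange is a full disc of 80 mm diameter; same boss; origin on the underside at the centre
- housing_square: bystander: like the D housing, but the flange is a rectangle 78 x 76 mm with four corner holes; same boss; origin on the underside at the centre
- screwdriver: bystander: screwdriver lying on the table
- wrench: bystander: wrench lying on the table
- disc: bystander: white lens-shaped disc, 52 mm across, 14 mm high
- screw_tray: bystander: grey two-part tray with screws, 120 x 100 x 30 mm
- oil_can: bystander: grey can, 56 mm across, 110 mm tall
Things that resemble listed ones, but are neither listed nor needed, are in the scene too. Leave any brown or red look-alike of the housing_d alone.

How it is judged:
On the way:
1. the D housing lies flat on the fixture's bed, its straight edge towards the fence (z of housing_d in the frame of fixture between 0.026 and 0.0335 m and angle between housing_d's own z axis and vertical below 0.07 rad and x of fence_face in the frame of housing_d above 0.03 m and x of housing_d in the frame of fixture between -0.09 and 0.04 m and y of d_edge in the frame of fixture between -0.03 and 0.03 m and angle between the x axis of housing_d and the x axis of fixture, either way round below 0.3 rad), for 0.2 s.
At the end, for the whole second after the job is handed in: The D housing is flat on the bed, straight edge flush and square (4 degrees) on the fence, centred within 9 mm; the fence stands between the marks (9.5 to 20.5 mm), pushed by the housing, not by the robot itself; the fingers still press on the housing; all still (z of housing_d in the frame of fixture between 0.026 and 0.0335 m and angle between housing_d's own z axis and vertical below 0.07 rad and value of joint fence between 0.0095 and 0.0205 m and contact force between housing_d and fence between 4 and 14 N and x of d_edge in the frame of fence_face between -0.004 and 0.003 m and y of d_edge in the frame of fence_face between -0.009 and 0.009 m and angle between the x axis of housing_d and the x axis of fixture, either way round below 0.07 rad and contact force between the fingers and housing_d above 1.5 N and contact force between each of the arm, the fingers and fence below 0.5 N and linear speed of housing_d below 0.01 m/s); the arm keeps its last pose, push and grip.
It fails at once if the fence was run to the end of its travel (value of joint fence above 0.0265 m).
It fails at once if something else was disturbed (moved more than 25 mm) (distance of any of housing_round, housing_square, screwdriver, wrench, disc, screw_tray, oil_can from where it was at the start of the episode above 0.025 m).
It also fails if it takes over 48 s, if anything falls off the work surface, if the arm or the gripper's body presses on something with over 40 N, if the wrist force passes 120 N, or if a joint passes its speed limit or range.

## Robot

A 6-joint arm with a two-finger parallel gripper is mounted at the origin on the work surface. World frame = base frame: x ahead of the robot, y to its left, z up, the work surface at z = 0. Lengths are in m, angles in rad, forces in N, time in s.
With the tool pointing down it reaches from about 0.275 to 0.875 m from the base axis. Payload 12.5 kg.
Tool frame: the origin (TCP) lies at the very end of the fingers, on their centre line; the grasp point (between the pads) lies 19 mm behind it; z points along the fingers, y is the line along which they close (so a half turn about z gives the same grasp; the last joint's range is limited). The gripper opens to 85 mm and grips with 20 to 120 N. Pads are 22 mm wide; open, the fingers measure 114 mm over their backs; the gripper's body (76 mm by 85 mm) begins 54 mm behind the grasp point. The pads swing forward as they close: fully open they stand 13 mm farther back than shut.
Start: joints at [-1.186, 0.351, 1.652, -0, 1.139, -0.085], TCP at [0.249, -0.49, 0.201] pointing down, gripper open.
Joint ranges: [-2.75, 2.75], [-0.79, 2.1], [0.01, 2.65], [-1.57, 4.71], [0.07, 3.14], [-2.87, 2.87]. Speed limits (rad/s): [2.22, 2.22, 2.79, 3.14, 3.14, 3.14].

## Interface

Orientations are given as a 3x3 rotation matrix whose columns are the frame's x, y, z axes.
In Python, from bench import manip gives the robot as it stands. Calls block until the motion is done:
- manip.move_ptp(position, orientation): joint-space move of the TCP to a pose.
- manip.move_l(position, attitude=None, max_speed=0.15): straight line of the TCP; attitude=None keeps the orientation; max_speed is the mean speed in m/s.
- manip.move_j(angles): joint-space move.
- manip.set_gripper(opening, effort=None): opening from 0.0 (shut) to 1.0 (fully open); effort is the grip in N (None keeps the last); returns when the fingers have stopped.
- manip.dwell(seconds).
- manip.inverse_kinematics(position, orientation): joint angles nearest the present ones, or None.
- manip.grab_frame(name): name is "side" or "top"; returns (picture, depth): 420x560x3 uint8, red, green, blue; 420x560 float32, m along the optical axis (not along the pixel's ray), 0 where there is no reading.
- manip.get_calibration(name): a dict with "camera_matrix" (3x3 intrinsics, pixels), "k1" (the pictures are not rectified: a ray, as slopes to the right and down, at radius r is drawn at 1 + k1 r^2 times it, then the intrinsics apply), "R" (3x3) and "t" (3): a world point X has camera coordinates R X + t. Camera axes: x right, y down, z forward; pixel columns grow to the right and rows downward; lengths in m; the calibration is good to about 2 mm. A picture is of the moment at which its call begins. get_calibration takes no time and is no camera call.
A pose or a line that the arm cannot do raises manip.Unreachable and nothing moves.
- manip.sign_off(): hands the job in; it is judged then, once.
Trained networks look in the newest picture that a camera, given by its name, has taken for a name from the list of things; names that differ only in an ending like _2 or _b are one class to them, and where a whole thing is asked for, a point or a joint stands for the part that bears it (a point fixed in the world has none). Each returns a list of dicts, best first, with "confidence" (0 to 1); they miss things now and then, are a little off and sometimes report something else, mostly with a low value. They report only what shows in the picture. A call takes as long as a camera call. They do not tell look-alikes from the thing itself.
- manip.look_for(camera, name): "at" ([x, y, z] in m, in world coordinates, good to about 4 mm: the middle of the surface that is visible of it).
Readings, each from a call of its own:
- manip.current_time(): time.
- manip.current_qpos(): joint angles.
- manip.current_joint_vel(): joint speeds.
- manip.current_joint_torque(): joint torques, N m.
- manip.current_ee_pos(): TCP position.
- manip.current_tcp_rot(): TCP orientation.
- manip.current_force(): force on the tool from outside, world axes, zero at the start.
- manip.current_ft_torque(): the same for the moment, N m.
- manip.current_grip_width(): opening from 0.0 (shut) to 1.0 (fully open).
- manip.current_grip_force(): force on a finger pad.
Only numpy, scipy, OpenCV 4.12 (cv2) and the standard library are available. Lean on these libraries where they do the work, as an engineer would, in place of code of your own. Each camera call takes 0.05 s, during which the arm holds its last target. There are 200 camera calls.

## Working session

There is one attempt and no reset: what is moved stays moved. The work goes in short steps, each a Python script; the robot and the scene stay as the last script left them, time stands still between calls to the robot, and variables do not carry over. Pictures are saved under pics/ and viewed, at most 10 in all, crops included, and the job is handed in when it is done.

```bash
mkdir -p pics
cat > h.py <<'E'
import numpy as np, cv2
from bench import manip
def grab(n,fn=None):
    p,d=manip.grab_frame(n)
    if fn: cv2.imwrite('pics/'+fn,p[:,:,::-1])
    return p,d
def cloud(n,d):
    c=manip.get_calibration(n); K=np.array(c["camera_matrix"],float); k1=c["k1"]
    R=np.array(c["R"]); t=np.array(c["t"])
    v,u=np.mgrid[:d.shape[0],:d.shape[1]].astype(np.float64)
    uv=np.stack([u.ravel(),v.ravel()],1)[:,None]
    s=cv2.undistortPoints(uv,K,np.array([k1,0,0,0.]))[:,0]
    X=np.c_[s,np.ones(len(s))]*d.reshape(-1,1)
    W=((X-t)@R).reshape(*d.shape,3); W[d<=0]=np.nan
    return W
def proj(n,P):
    c=manip.get_calibration(n)
    return cv2.projectPoints(np.atleast_2d(P).astype(float),cv2.Rodrigues(np.array(c["R"]))[0],np.array(c["t"],float),np.array(c["camera_matrix"],float),np.array([c["k1"],0,0,0.]))[0][:,0]
E
python3 - <<'E'
from h import *
ims=[]
for n in("top","side"):
    p,d=grab(n,n+'0.png'); np.save(n+'_p.npy',p);np.save(n+'_d.npy',d)
    for k in("housing_d","fixture","fence","fence_face","housing_round","housing_square","oil_can","screw_tray","disc","screwdriver","wrench"):
        r=manip.look_for(n,k)
        print(n,k,[(np.round(q["at"],3).tolist(),round(q["confidence"],2),proj(n,q["at"])[0].astype(int).tolist()) for q in r[:4]])
print(manip.current_time())
E
```

```text
top housing_d [([0.848, -0.102, 0.009], 0.91, [309, 119]), ([0.61, 0.146, 0.012], 0.74, [231, 187]), ([0.346, 0.013, 0.012], 0.56, [270, 270])]
top fixture [([0.596, -0.189, 0.032], 0.91, [335, 193])]
top fence [([0.614, -0.187, 0.064], 0.47, [335, 186])]
top fence_face [([0.613, -0.181, 0.061], 0.64, [333, 187])]
top housing_round [([0.468, 0.099, 0.008], 0.84, [244, 231])]
top housing_square [([0.464, 0.337, 0.008], 0.73, [171, 230]), ([0.574, 0.291, 0.008], 0.63, [187, 197])]
top oil_can [([0.303, -0.349, 0.113], 0.77, [389, 288])]
top screw_tray [([0.762, 0.163, 0.005], 0.88, [228, 142])]
top disc [([0.574, 0.293, 0.013], 0.69, [186, 197])]
top screwdriver [([0.362, 0.197, 0.023], 0.65, [212, 263]), ([0.467, 0.1, 0.009], 0.43, [244, 231])]
top wrench [([0.61, 0.145, 0.015], 0.65, [232, 187]), ([0.761, 0.031, 0.009], 0.63, [268, 143])]
side housing_d [([0.847, -0.082, 0.017], 0.76, [192, 204]), ([0.606, 0.173, 0.01], 0.59, [246, 265]), ([0.343, 0.032, 0.013], 0.58, [362, 244]), ([0.356, 0.2, 0.019], 0.24, [349, 281])]
side fixture [([0.599, -0.154, 0.028], 0.7, [280, 197])]
side fence [([0.624, -0.182, 0.05], 0.74, [274, 185])]
side fence_face []
side housing_round [([0.47, 0.118, 0.01], 0.83, [306, 259]), ([0.622, -0.184, 0.054], 0.65, [275, 184])]
side housing_square []
side oil_can [([0.296, -0.338, 0.064], 0.55, [388, 168])]
side screw_tray [([0.764, 0.157, 0.01], 0.98, [188, 254]), ([0.757, 0.036, 0.005], 0.43, [207, 231]), ([0.609, 0.173, 0.01], 0.22, [245, 265])]
side disc [([0.579, 0.298, 0.013], 0.63, [242, 298])]
side screwdriver [([0.356, 0.202, 0.017], 0.73, [349, 282])]
side wrench [([0.756, 0.037, 0.003], 0.86, [208, 232])]
1.2
```

View pics/top0.png

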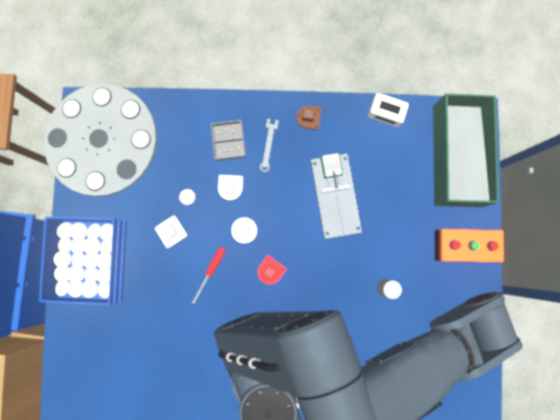

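View pics/side0.png

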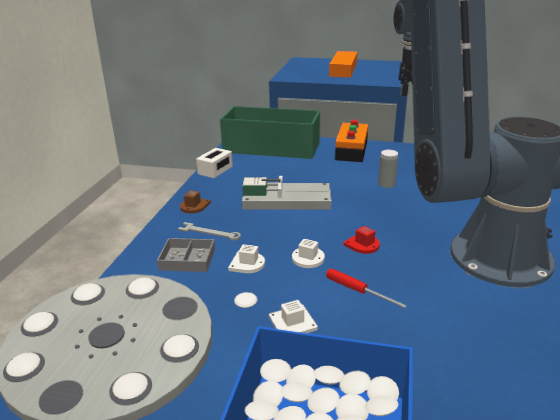

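Top view: the white candidates are D (231,187), round (244,231) and square (171,231). Look-alikes are brown D (309,117) and red D (270,270), and the fixture runs (345,237) to (330,155) with its fence at the far end. The white flange at (231,187) has one straight edge, so I choose it. Next I'll check that in a crop and measure.

Run:
```python
from h import *
p=np.load('top_p.npy');q=np.load('side_p.npy')
a=cv2.resize(p[165:210,205:260],None,fx=7,fy=7,interpolation=cv2.INTER_CUBIC)
b=cv2.resize(p[145:245,300:370],None,fx=5.5,fy=5.5,interpolation=cv2.INTER_CUBIC)
im=np.zeros((560,780,3),np.uint8); im[:a.shape[0],:a.shape[1]]=a; im[:b.shape[0],390:390+b.shape[1]]=b
s=cv2.resize(q[235:280,220:275],None,fx=5,fy=5,interpolation=cv2.INTER_CUBIC);im[320:545,:275]=s
cv2.imwrite('pics/crop.png',im[:,:,::-1])
d=np.load('top_d.npy');W=cloud('top',d)
def rect(m,name):
    P=W[m]; P=P[~np.isnan(P).any(1)]
    r=cv2.minAreaRect((P[:,:2]*1000).astype(np.float32)); print(name,len(P),np.round(r[0],1),np.round(r[1],1),round(r[2],1),'med z',np.median(P[:,2]).round(4),'mean',P[:,:2].mean(0).round(4))
    return P
z=W[...,2];box=np.zeros(z.shape,bool);box[172:203,214:248]=1
wh=(p.min(2)>130)
rect(box&wh&(z>.036)&(z<.056),'boss')
F=rect(box&wh&(z>-.01)&(z<.02),'flange'); rect(box&wh,'all')
fb=np.zeros(z.shape,bool);fb[148:243,305:365]=1
rect(fb&(z>.02)&(z<.042),'bed'); rect(fb&(z>.05),'high'); rect(fb&(z>.02),'all')
print('table',np.nanmedian(z[205:215,280:300]))
# side
d=np.load('side_d.npy');W=cloud('side',d);z=W[...,2]
box=np.zeros(z.shape,bool);box[240:275,225:270]=1;wh=q.min(2)>130
rect(box&wh&(z>.041),'boss side');rect(box&wh&(z>.004)&(z<.016),'flange side')
fb=np.zeros(z.shape,bool);fb[170:212,238:335]=1
rect(fb&(z>.025)&(z<.036),'bed side');rect(fb&(z>.056)&(z<.07),'high side')
```

```text
boss 134 [609.6 154.5] [34.5 40.8] 87.9 med z 0.0451 mean [0.609  0.1542]
flange 467 [613.7 153.9] [87.8 87. ] 89.0 med z 0.0078 mean [0.6162 0.1518]
all 618 [613.7 153.9] [87.8 87. ] 89.0 med z 0.01 mean [0.6142 0.1522]
bed 2381 [ 591.2 -191.4] [261.  121.8] 11.1 med z 0.0296 mean [ 0.5704 -0.1939]
high 582 [ 662.2 -177.4] [116.8  87.1] 10.8 med z 0.0638 mean [ 0.6658 -0.176 ]
all 3025 [ 591.3 -191.4] [261.2 121.8] 11.1 med z 0.0307 mean [ 0.5901 -0.1901]
table -0.00044844990466888284
boss side 161 [607.5 153.8] [38.6 40.3] 88.7 med z 0.0461 mean [0.607 0.157]
flange side 371 [610.5 158. ] [74.4 79. ] 89.5 med z 0.0104 mean [0.6101 0.1687]
bed side 1321 [ 589.2 -190.2] [260. 129.] 11.7 med z 0.031 mean [ 0.5658 -0.181 ]
high side 320 [ 661.1 -179.2] [115.3  96.3] 10.2 med z 0.065 mean [ 0.6691 -0.1686]
```

View pics/crop.png

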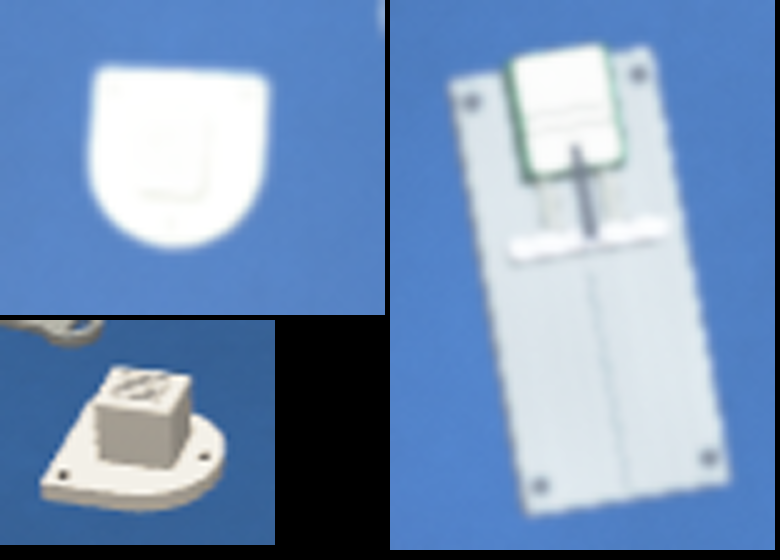

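The crop shows a D flange: straight edge at the top (toward +x, yaw about -2°), round end at the bottom, and a 34x40 boss at (0.608, 0.154), which matches the description. The fixture has yaw 11.1° and origin at about (0.561, -0.197). I'll grasp now.

```bash
cat >> h.py <<'E'
def rot(yaw,flip=False):
    a=yaw+(np.pi if flip else 0); c,s=np.cos(a),np.sin(a)
    return np.array([[c,s,0],[s,-c,0],[0,0,-1.]])   # x along yaw, z down
FY=np.deg2rad(11.1); FO=np.array([.591,-.191])-.03*np.array([np.cos(FY),np.sin(FY)])
def fx(x,y,z):
    c,s=np.cos(FY),np.sin(FY); return np.array([FO[0]+c*x-s*y,FO[1]+s*x+c*y,z])
E
python3 - <<'E'
from h import *
p=np.array([.6085,.154]);yaw=np.deg2rad(-2.2)
for f in(False,True):
    print(f,[np.round(x,2) if x is not None else None for x in(manip.inverse_kinematics([*p,.15],rot(yaw,f)),manip.inverse_kinematics(fx(0,0,.05),rot(FY,f)))])
f=min((False,True),key=lambda f:abs(manip.inverse_kinematics([*p,.15],rot(yaw,f))[5]))
R=rot(yaw,f);print('flip',f)
manip.set_gripper(1.0,60)
manip.move_ptp([*p,.15],R)
manip.move_l([*p,.016],max_speed=.12)
print(manip.current_ee_pos(),manip.current_force())
manip.set_gripper(0.0,60)
print(manip.current_grip_width(),manip.current_grip_force())
manip.move_l([*p,.15],max_speed=.12)
print(manip.current_grip_width(),manip.current_grip_force(),manip.current_force(),manip.current_time())
grab('side','lift.png')
E
```

```text
False [array([ 0.17,  0.54,  1.49, -0.  ,  1.11,  1.78]), array([-0.42,  0.62,  1.65, -0.  ,  0.88,  0.96])]
True [array([ 0.17,  0.54,  1.49, -0.  ,  1.11, -1.36]), array([-0.42,  0.62,  1.65, -0.  ,  0.88, -2.18])]
flip True
[0.6090082  0.15410047 0.01678247] [-0.19147236 -0.8686451   0.25446297]
-0.0015479144853682337 0.0
0.0023933867271581427 0.0 [ 0.43255117  1.66341844 -0.07759706] 7.3333
```

View pics/lift.png

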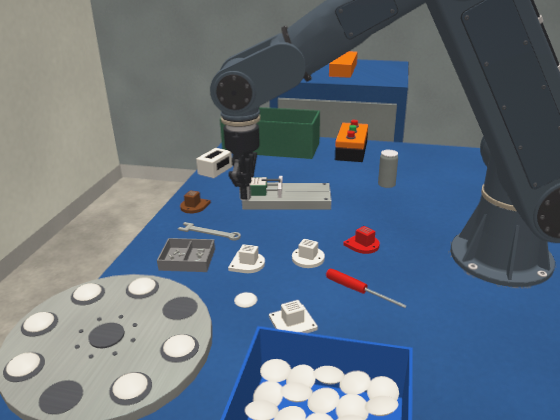

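The gripper closed on nothing, and the housing is still at (249,262). I'll compare where the cameras see the gripper with the reported TCP.

Run:
```python
from h import *
P=manip.current_ee_pos();print(P,manip.current_tcp_rot().round(3) if hasattr(manip.current_tcp_rot(),'round') else manip.current_tcp_rot())
for n in("side","top"):
    p,d=grab(n,n+'1.png');W=cloud(n,d);print(n,'tcp pix',proj(n,P),'tcp ground',proj(n,[P[0],P[1],0]))
    dd=np.load(n+'_d.npy');W0=cloud(n,dd)
    m=(W[...,2]>.1)&(W[...,2]<.24)&(np.linalg.norm(W-np.array(P),axis=2)<.15)
    Q=W[m];
    for lo in(.1,.14,.16,.18,.2):
        s=Q[(Q[:,2]>lo)&(Q[:,2]<lo+.02)]
        if len(s)>5: print(lo,len(s),s.mean(0).round(3),s.min(0).round(3),s.max(0).round(3))
    r=manip.look_for(n,'housing_d');print([(np.round(q["at"],3).tolist(),round(q["confidence"],2)) for q in r])
p=cv2.imread('pics/side1.png')[130:290,170:330];cv2.imwrite('pics/c1.png',cv2.resize(p,None,fx=3.7,fy=3.7,interpolation=cv2.INTER_CUBIC))
```

```text
[0.6080796  0.15392891 0.1491228 ] [[-0.999  0.038 -0.001]
 [ 0.038  0.999 -0.   ]
 [ 0.001 -0.    -1.   ]]
side tcp pix [[245.20017895 211.16958521]] tcp ground [[248.55205121 264.4146235 ]]
0.18 72 [0.604 0.161 0.191] [0.595 0.148 0.18 ] [0.619 0.17  0.2  ]
0.2 82 [0.604 0.164 0.209] [0.595 0.15  0.2  ] [0.619 0.171 0.219]
[([0.609, 0.17, 0.01], 0.97), ([0.346, 0.03, 0.009], 0.75), ([0.848, -0.086, 0.012], 0.67)]
top tcp pix [[224.3168274  181.34207526]] tcp ground [[229.74797768 188.54607324]]
[([0.344, 0.012, 0.012], 0.9), ([0.848, -0.098, 0.01], 0.78), ([0.788, 0.15, 0.002], 0.75)]
```

View pics/c1.png

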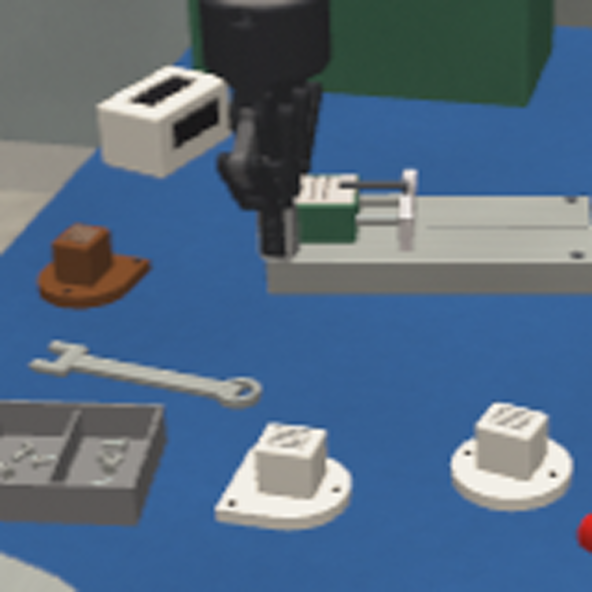

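The crop shows the fingertip at about (244,199), while the reported TCP projects to (245,211). Depth also puts the real tip at z≈0.182 instead of 0.149. So the fingers end about 32 mm short of the TCP given, and they closed just above the boss. The xy agrees. I'll correct for this and descend with force checks.

Run:
```python
from h import *
p=np.array([.6085,.154])
manip.set_gripper(1.0,60)
manip.move_l([*p,.02],max_speed=.15)
f0=np.array(manip.current_force())
for z in(.01,.0,-.008,-.015):
    manip.move_l([*p,z],max_speed=.08); f=np.array(manip.current_force())-f0; print(z,f.round(1))
    if f[2]>4: manip.move_l([*p,z+.006]);break
manip.set_gripper(0.0,60)
print(manip.current_grip_width(),manip.current_grip_force(),manip.current_ee_pos(),manip.current_force())
if manip.current_grip_width()>.2:
    manip.move_l([*p,.12],max_speed=.12)
    print(manip.current_grip_width(),manip.current_grip_force(),manip.current_force())
    pp,d=grab('side','lift2.png');np.save('side_l.npy',d);W=cloud('side',d)
    m=(pp.min(2)>120)&(np.linalg.norm(W[...,:2]-p,axis=2)<.07)&(W[...,2]>.08)
    Q=W[m];print(len(Q),Q.min(0).round(3),Q.max(0).round(3))
    fl=Q[Q[:,2]<np.nanmin(Q[:,2])+.03];print(np.histogram(Q[:,2],bins=12))
    c=pp[150:310,170:330];cv2.imwrite('pics/c2.png',cv2.resize(c,None,fx=3.7,fy=3.7)[:,:,::-1])
print(manip.current_time())
```

```text
0.01 [-1.3  0.1  0.2]
0.0 [-0.9 -0.3 -1. ]
-0.008 [-0.9  0.6  1.1]
-0.015 [-1.8  0.4  0.6]
0.3811380615444396 61.2680447101593 [ 0.60878324  0.1540719  -0.01463252] [-0.35563885  0.08882951  3.5469664 ]
0.38923052325158464 60.72184681892395 [ 0.40442558  0.5559012  -1.66327719]
653 [0.567 0.119 0.134] [0.65  0.194 0.348]
(array([431,  75,  80,   1,   0,   0,   0,   0,   0,   6,  40,  20]), array([0.13355569, 0.15144034, 0.16932498, 0.18720963, 0.20509427,
       0.22297892, 0.24086356, 0.2587482 , 0.27663285, 0.29451749,
       0.31240214, 0.33028678, 0.34817143]))
12.2833
```

View pics/c2.png

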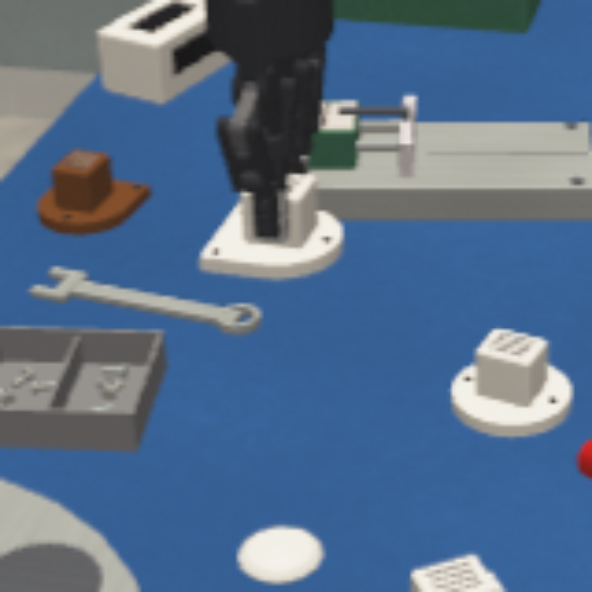

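The housing is held level: width 0.38 matches the 34 mm boss, and the underside sits about 14.6 mm above the TCP. Now I'll carry it over and lower it onto the bed, 15 mm short of the fence.

Run:
```python
from h import *
R=rot(FY,True)
manip.move_ptp(fx(-.012,0,.10),R)
manip.move_l(fx(-.012,0,.026),max_speed=.1)
manip.dwell(.3)
f0=np.array(manip.current_force());print(f0.round(1))
for z in np.arange(.022,.008,-.0015):
    manip.move_l(fx(-.012,0,z),max_speed=.03);manip.dwell(.1)
    f=np.array(manip.current_force())-f0;print(round(z,4),f.round(1))
    if f[2]>4: break
e=np.array(manip.current_ee_pos());print(e,manip.current_grip_width(),manip.current_time())
for n in('side','top'):
    pp,d=grab(n,n+'2.png');W=cloud(n,d)
    c,s=np.cos(FY),np.sin(FY);V=W[...,:2]-FO;L=np.stack([V@[c,s],V@[-s,c],W[...,2]],-1)
    for a,b,nm in((.036,.046,'flange'),):
        m=(L[...,2]>a)&(L[...,2]<b)&(L[...,0]>-.09)&(L[...,0]<.037)&(abs(L[...,1])<.06)&(pp.min(2)>110)
        Q=L[m];print(n,nm,len(Q),Q.min(0).round(4),Q.max(0).round(4))
    cr=pp[150:250,215:355] if n=='side' else pp[140:245,295:375]
    cv2.imwrite('pics/p_%s.png'%n,cv2.resize(cr,None,fx=5,fy=5,interpolation=cv2.INTER_CUBIC)[:,:,::-1])
```

```text
[-0.3 -0.  -1.6]
0.022 [ 0.9  0.  -0.3]
0.0205 [ 0.4 -0.7 -0.5]
0.019 [ 0.1 -0.4  0.1]
0.0175 [ 0.3 -0.2 -0.2]
0.016 [0.3 0.8 0.6]
0.0145 [-3.5  1.3 10.8]
[ 0.55000149 -0.19918634  0.01530165] 0.38708193995929846 16.95
side flange 215 [-0.049  -0.0387  0.0362] [0.0285 0.0455 0.0453]
top flange 2 [0.0222 0.0487 0.0377] [0.0285 0.0497 0.0388]
```

View pics/p_side.png

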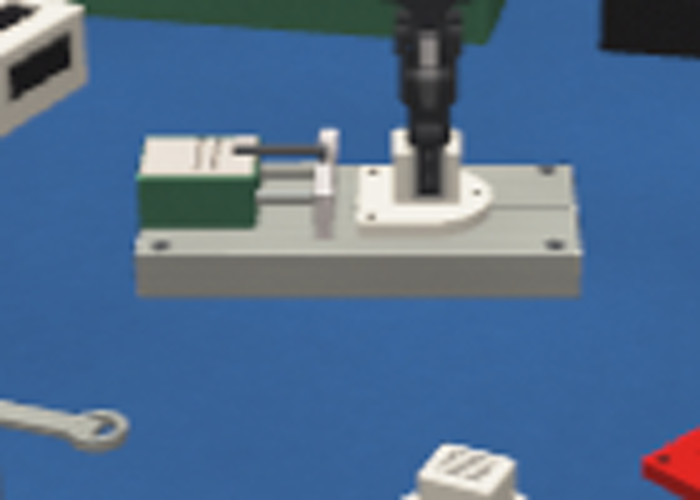

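The housing lies flat on the bed with its straight edge to the fence and about 16 mm of gap. Contact came at TCP z≈0.0152. I'll push in small steps and watch the force.

Run:
```python
from h import *
u=np.array([np.cos(FY),np.sin(FY),0])
manip.move_l(fx(-.012,0,.0152),max_speed=.02);manip.dwell(.2)
f0=np.array(manip.current_force());print(f0.round(1))
for x in(-.004,.0,.003,.006,.009,.012,.015,.0175,.020,.022):
    manip.move_l(fx(x,0,.0152),max_speed=.03);manip.dwell(.15)
    f=np.mean([manip.current_force() for _ in range(5)],0)-f0
    e=np.array(manip.current_ee_pos());print(x,'push',round(float(-f@u),1),'fz',f[2].round(1),'x',((e[:2]-FO)@u[:2]).round(4))
    if -f@u>9: break
print(manip.current_time(),manip.current_ft_torque())
out=[]
for n in('side','top'):
    pp,d=grab(n,n+'3.png');W=cloud(n,d)
    cr=pp[165:225,235:315] if n=='side' else pp[140:220,300:370]
    out.append(cv2.resize(cr,(0,0),fx=400/cr.shape[1],fy=400/cr.shape[1],interpolation=cv2.INTER_CUBIC))
h=max(o.shape[0] for o in out)
cv2.imwrite('pics/push.png',np.hstack([cv2.copyMakeBorder(o,0,h-o.shape[0],0,0,cv2.BORDER_CONSTANT) for o in out])[:,:,::-1])
```

```text
[-1.6  0.7  3.6]
-0.004 push -3.3 fz 0.6 x -0.0036
0.0 push -0.8 fz 1.6 x -0.0001
0.003 push -0.7 fz 2.6 x 0.0028
0.006 push 1.4 fz 2.1 x 0.0055
0.009 push 3.9 fz 4.5 x 0.0082
0.012 push 5.1 fz 5.1 x 0.0108
0.015 push 7.8 fz 7.9 x 0.0135
0.0175 push 9.9 fz 9.4 x 0.0156
20.9 [-0.49011417  1.55537042  0.04051221]
```

View pics/push.png

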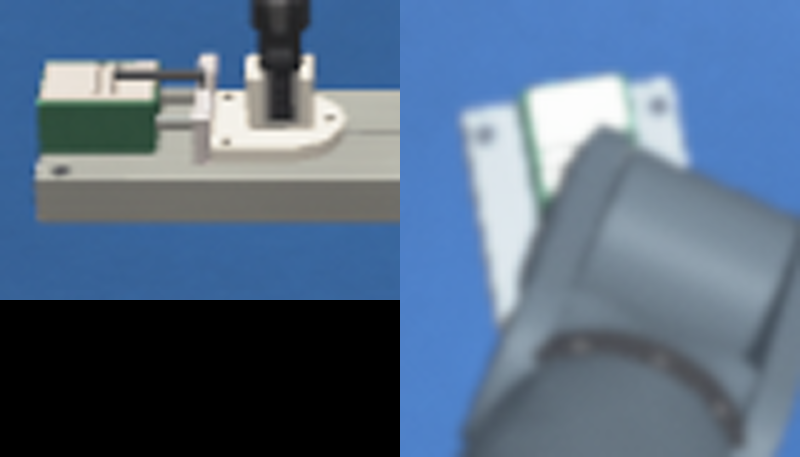

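The side view shows the housing flush and square on the fence, with the pointer tip at the first mark (about 11–12 mm). I'll push about 4 mm more to reach the middle.

Run:
```python
from h import *
u=np.array([np.cos(FY),np.sin(FY),0])
for x in(.0195,.0215):
    manip.move_l(fx(x,0,.0155),max_speed=.02);manip.dwell(.3)
    f=np.mean([manip.current_force() for _ in range(5)],0)
    e=np.array(manip.current_ee_pos());print(x,f.round(1),'push',round(float(-f@u),1),'x',((e[:2]-FO)@u[:2]).round(4))
print(manip.current_time(),manip.current_grip_force(),manip.current_tcp_rot())
pp,d=grab('side','side4.png');W=cloud('side',d)
c,s=np.cos(FY),np.sin(FY);V=W[...,:2]-FO;L=np.stack([V@[c,s],V@[-s,c],W[...,2]],-1)
m=(L[...,2]>.037)&(L[...,2]<.044)&(L[...,0]>-.03)&(L[...,0]<.05)&(abs(L[...,1])<.045)&(pp.min(2)>110)
Q=L[m];A=np.c_[Q[:,:2],np.ones(len(Q))];print('flange',len(Q),Q.min(0).round(4),Q.max(0).round(4),'slope',np.linalg.lstsq(A,Q[:,2],rcond=None)[0].round(4))
m=(L[...,2]>.048)&(L[...,2]<.064)&(L[...,0]>.04)&(L[...,0]<.08)&(abs(L[...,1])<.05)
Q=L[m];print('fence',len(Q),np.percentile(Q[:,0],[5,50,95]).round(4))
d0=np.load('side_d.npy');V=cloud('side',d0);L0=np.stack([(V[...,:2]-FO)@[c,s],(V[...,:2]-FO)@[-s,c],V[...,2]],-1)
m=(L0[...,2]>.048)&(L0[...,2]<.064)&(L0[...,0]>.03)&(L0[...,0]<.08)&(abs(L0[...,1])<.05)
Q=L0[m];print('fence0',len(Q),np.percentile(Q[:,0],[5,50,95]).round(4))
cv2.imwrite('pics/f.png',cv2.resize(pp[168:210,238:308],None,fx=10,fy=10,interpolation=cv2.INTER_CUBIC)[:,:,::-1])
```

```text
0.0195 [-11.8  -3.2  10.1] push 12.2 x 0.0174
0.0215 [-13.2  -3.2  12.3] push 13.6 x 0.0192
22.1 62.32468843460083 [[-9.81221255e-01 -1.92826384e-01 -4.77862949e-03]
 [-1.92829311e-01  9.81232303e-01  1.55166542e-04]
 [ 4.65902542e-03  1.07371254e-03 -9.99988570e-01]]
flange 158 [-0.016  -0.0391  0.037 ] [0.0497 0.0437 0.044 ] slope [ 0.0037 -0.0145  0.0411]
fence 68 [0.0595 0.0645 0.0765]
fence0 88 [0.0436 0.0509 0.075 ]
```

View pics/f.png

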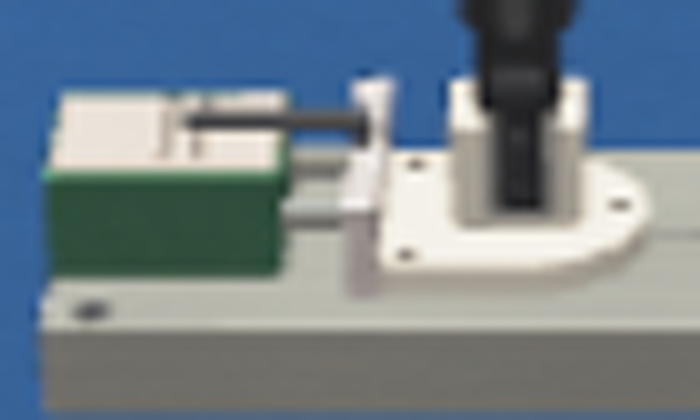

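The picture shows the pointer tip at about (183,122), midway between the marks (about 166 and 202). The housing is flat and flush on the fence, which has moved about 15 mm. Handing in while still pressing.

Run:
```python
from h import *
manip.dwell(.5);print(manip.current_force(),manip.current_grip_force(),manip.current_time())
print(manip.sign_off())
```

```text
[-12.71377418  -3.04686641  10.81514719] 62.326987981796265 22.65
the job is handed in; nothing more can be done
None
```

I handed the job in at 22.7 s: the white D housing lies flat and flush on the fence, pushed back about 15 mm so the pointer stands between the two marks, with the fingers still gripping and pressing; the verdict was not shown.

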